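# Seat the tube block and hold the reader's sprung cover at the index arm

## Task

Get the tube reader ready for its lamp check: set the oblong aluminium tube block down flat and square in the pocket on the reader's front deck, fully home, and let go of it. Then take the bar handle on the reader's spring-shut cover, lift the cover until its side edge is in line with the index arm beside it, and finish while still holding it steady there, because it falls shut when released. Leave the index arm at its setting and do not disturb the other things on the bench.

Things in the scene. Friction and masses are not known exactly. Their poses are not given: they have to be found in the camera images.
- reader: White tabletop tube reader, fixed to the bench. Origin: on the bench surface; its x axis points from the front deck (the side nearest the robot) to the rear hinge, z up. Front deck 150 x 170 mm and 20 mm high, centred 120 mm in front (-x) of the origin; rear housing from x = -45 to +175 mm, 230 mm wide (y), 90 mm high, closed on top by the cover.
- pocket (a point): Centre of the pocket's floor in the front deck, 20 mm above the bench, at x = -120 mm, y = 0 in the reader's frame (axes as the reader). Pocket 87 mm along the reader's x by 55 mm along its y, 12 mm deep; the upper 4 mm of its walls are bevelled outwards at 45 degrees. Grey rim around it, 12 mm wide, its top 32 mm above the bench.
- block: Loose oblong aluminium tube block with three rows of five small dark wells on top, 84 (x) x 52 (y) x 48 mm high, about 0.4 kg (0.28 to 0.56), starting upright on the bench to the left or the right of the reader's deck. Origin: centre of its underside; x along its long side, z up. Either end may go first: a half turn makes no difference. Clearance in the pocket 1.5 mm a side.
- cover (a joint): Angle of the reader's grey cover in rad: 0 shut, growing as its front (robot-side) edge rises, up to 1.3. A spring and its weight shut it: lifting at the handle takes about 6 N at the start and 10 N at 0.8 rad along the arc of the handle (up to 19 N if pulled straight up there). Cover plate 215 mm from hinge to free edge, 230 mm wide, 12 mm thick, its mid-plane passing through the hinge axis.
- cover_hinge (a point): Middle of the cover's hinge axis, at x = +170 mm, y = 0, 96 mm above the bench in the reader's frame; the axis runs along the reader's y. Axes of the point turn with the cover: x along the plate from its free edge to the hinge, z out of its top; with the cover shut they equal the reader's axes.
- cover_handle (a point): Middle of the steel bar handle on the cover: a round bar 12 mm thick along y, on two posts 90 mm apart (80 mm clear between them), 180 mm from the hinge axis along the plate (towards the free edge) and 45 mm above the plate's mid-plane (33 mm free between bar and plate). With the cover shut it is 141 mm above the bench. Axes as cover_hinge.
- index (a joint): Angle of the index arm in rad, measured as the cover's: the cover is to be held at this same angle (0.42 to 0.80, different each time). The arm is a thin dark steel bar, 8 mm wide, 10 mm high, that pivots on the cover's hinge axis just beside the cover's +y edge and stays where it is set by friction; it stands up at an angle from the start, its ball up to 277 mm above the bench; a thin fixed wire guide arc stands beyond it at y = 144 mm.
- index_tip (a point): Centre of the 18 mm ball on the end of the index arm, 240 mm from the hinge axis, 131 mm to the +y side of the reader's middle. Axes turn with the arm: x from the ball to the hinge.
- spare: Bystander: square aluminium block with nine wells, 64 x 64 x 36 mm, loose. Origin: centre of underside. Not to be used.
- rack: Bystander: white foam rack 100 x 70 mm with six capped tubes, 84 mm high, loose, at the other side of the deck from the block. Origin: centre of underside.
- flask: Bystander: amber capped bottle, 60 mm across, 130 mm high, loose. Origin: centre of underside.
There are look-alikes about, which are no part of the job. Leave any blue look-alike of the block alone.

How it is judged:
By the outcome, as a careful person would: the job done as asked, in the order asked, and still so for the second after the job is handed in, while the arm keeps its last pose, push and grip.
It also fails if it takes over 54 s, if anything falls off the work surface, if the arm or the gripper's body presses on something with over 40 N, if the wrist force passes 120 N, or if a joint passes its speed limit or range.

## Robot

A 6-joint arm with a two-finger parallel gripper is mounted at the origin on the work surface. World frame = base frame: x ahead of the robot, y to its left, z up, the work surface at z = 0. Lengths are in mm, angles in rad, forces in N, time in s.
With the tool pointing down it reaches from about 325 to 1000 mm from the base axis. Payload 5.1 kg.
Tool frame: the origin (TCP) lies at the very end of the fingers, on their centre line; the grasp point (between the pads) lies 19 mm behind it; z points along the fingers, y is the line along which they close (so a half turn about z gives the same grasp; the last joint's range is limited). The gripper opens to 85 mm and grips with 20 to 120 N. Pads are 22 mm wide; open, the fingers measure 114 mm over their backs; the gripper's body (76 mm by 85 mm) begins 54 mm behind the grasp point. The pads swing forward as they close: fully open they stand 13 mm farther back than shut.
Start: joints at [1.049, 0.124, 1.65, -0, 1.367, -0.083], TCP at [276.173, 588.399, 193.122] pointing down, gripper open.
Joint ranges: [-2.61, 2.61], [-1.02, 2.33], [0.03, 2.71], [-1.35, 4.49], [0.32, 2.68], [-2.91, 2.91]. Speed limits (rad/s): [2.57, 2.57, 3.14, 3.14, 3.14, 3.14].

## Interface

Orientations are given as a unit quaternion [x, y, z, w].
In Python, from rig import arm gives the robot as it stands.
- The arm moves only by the tool apply_moves, never from a script. Its argument "deltas" is a list of rows, each an object of numbers: "tx", "ty", "tz": the shift along the tool's x, y, z in m; "yaw": the turn about the tool's z in rad; "gripper": the closure, from -1 (fully open) to 1 (shut). A call has 1 to 20 rows; each row shifts and turns the commanded pose from where the row before left it, along the tool's axes as they then stand; what a row does not reach is not made up. A row lasts 1/10 s, in which the tool goes at most 50 mm and 8.59 degrees, less where a joint would pass 70% of its speed; a pose out of reach is approached as far as the arm can. A call is refused whole if a number of a shift passes 0.05 or a number of a turn 0.15, either way. A call with a gripper value outside its range is refused whole. The fingers move at their own pace and stop on an object; "newtons" is the grip in N (left out, the last holds). Time passes only in rows, so rows that do not move let the fingers close. It gives the time, the measured TCP pose, the force, the opening and the grip force at its end, in the units of the state.
- arm.get_obs(): the state, without advancing time (a new reading comes with each control period).
- arm.read_camera(name): name is "scene" or "top"; returns the picture (480x640x3 uint8, red, green, blue); there is no depth.
- arm.camera_params(name): a dict with "intrinsics" (3x3 intrinsics, pixels), "k1" (the pictures are not rectified: a ray, as slopes to the right and down, at radius r is drawn at 1 + k1 r^2 times it, then the intrinsics apply), "R" (3x3) and "t" (3): a world point X has camera coordinates R X + t. Camera axes: x right, y down, z forward; pixel columns grow to the right and rows downward; lengths in mm; the calibration is good to about 2 mm. A picture is of the moment at which its call begins. camera_params takes no time and is no camera call.
- arm.sign_off(): hands the job in; it is judged then, once.
The state is a dict: "t": time; "q": joint angles; "qd": joint speeds; "tau": joint torques, N m; "ee_pos": TCP position; "orientation": TCP orientation; "wrist_force": force on the tool from outside, world axes, zero at the start; "wrist_torque": the same for the moment, N m; "finger_gap": finger opening in mm; "grasp_force": force on a finger pad.
Only numpy, scipy, OpenCV 4.12 (cv2) and the standard library are available. Lean on these libraries where they do the work, as an engineer would, in place of code of your own. Each camera call takes 0.05 s, during which the arm holds its last target. There are 200 camera calls.

## Working session

There is one attempt and no reset: what is moved stays moved. The work goes in short steps, Python scripts to look and compute and a tool call to move; the robot and the scene stay as the last step left them, time stands still between calls to the robot, and variables do not carry over. Pictures are saved under pics/ and viewed, at most 10 in all, crops included, and the job is handed in when it is done.

Besides the shell and the picture viewer there is one more tool, called by a JSON object that holds its "name" and its "arguments", one argument or row to a line. apply_moves: Moves the arm, as the interface text tells. Its arguments: {"type":"object","properties":{"deltas":{"type":"array","items":{"type":"object","properties":{"tx":{"type":"number"},"ty":{"type":"number"},"tz":{"type":"number"},"yaw":{"type":"number"},"gripper":{"type":"number"}}}},"newtons":{"type":"number"}},"required":["deltas"]}

```bash
ls; mkdir -p pics; python3 - <<'E'
from rig import arm
import cv2
for n in("scene","top"):
    cv2.imwrite(f"pics/{n}0.png",arm.read_camera(n)[:,:,::-1]); print(arm.camera_params(n))
print(arm.get_obs())
E
```

```text
pics
{'intrinsics': array([[520.76721678,   0.        , 329.52706597],
       [  0.        , 520.76721678, 243.42775266],
       [  0.        ,   0.        ,   1.        ]]), 'k1': -0.03532154248135109, 'R': array([[ 0.620946  ,  0.78383534, -0.00531297],
       [ 0.54438188, -0.43611047, -0.71655846],
       [-0.56398089,  0.44205182, -0.69750681]]), 't': array([-325.57619168, -236.1948977 , 1763.99759916])}
{'intrinsics': array([[566.03722778,   0.        , 315.09066502],
       [  0.        , 566.03722778, 245.93337008],
       [  0.        ,   0.        ,   1.        ]]), 'k1': -0.1696157298682313, 'R': array([[-1.33035467e-02, -9.99911103e-01, -8.95931826e-04],
       [-9.79191379e-01,  1.32093265e-02, -2.02508661e-01],
       [ 2.02502493e-01, -1.81679471e-03, -9.79280062e-01]]), 't': array([   9.15216077,  570.14775482, 1409.0250363 ])}
{'t': 0.1, 'q': array([ 1.04939062e+00,  1.24472445e-01,  1.65151753e+00, -4.11346221e-05,
        1.36748187e+00, -8.25812448e-02]), 'qd': array([-0.00076376,  0.00039025, -0.00278358,  0.00079543, -0.00144524,
       -0.00122492]), 'tau': array([ 9.98118012e-04, -4.24929035e+01, -3.66655004e+01, -6.55770555e-05,
        3.90817106e-03,  1.47079771e-05]), 'ee_pos': array([275.89108549, 587.87044227, 191.96669339]), 'orientation': array([ 2.17651815e-01,  9.76026026e-01, -9.03067792e-04, -2.60230945e-04]), 'wrist_force': array([-0.60535519,  0.23364364, -0.07430187]), 'wrist_torque': array([-0.02706468,  0.05546652, -0.00221926]), 'grasp_force': 0.0, 'finger_gap': 85.28645135685379}
```

View pics/scene0.png

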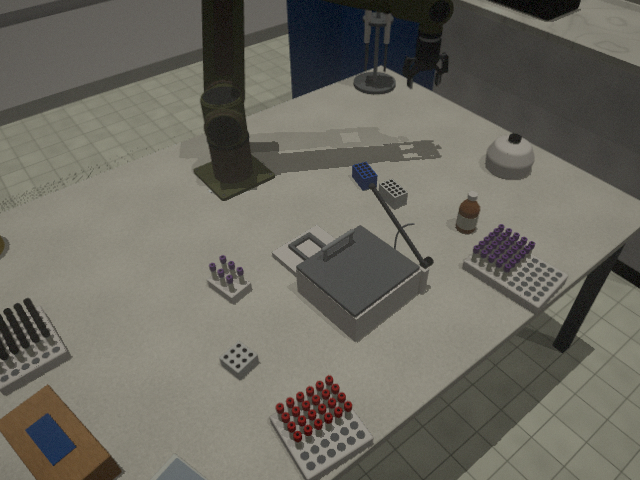

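View pics/top0.png

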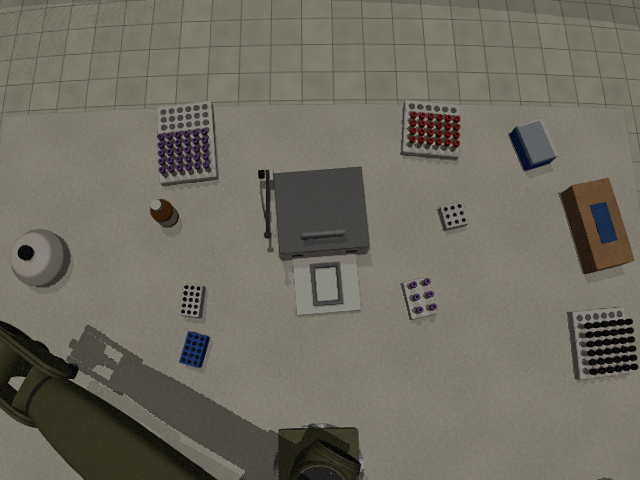

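The top view shows the block at about (193,301) and the blue look-alike at (195,349). The reader deck spans (294..360, 257..314), the pocket is near (327,284), the handle is near (323,235), and the index arm runs from (264,174) to (268,245). In the scene view the arm tip is at about (374,188) and its pivot at (428,262).

```bash
python3 - <<'E'
import cv2,numpy as np
t=cv2.imread("pics/top0.png");s=cv2.imread("pics/scene0.png")
t=cv2.convertScaleAbs(t,alpha=1.6)
s=cv2.convertScaleAbs(s,alpha=1.6)
a=cv2.resize(t[155:325,250:375],None,fx=3.5,fy=3.5,interpolation=cv2.INTER_CUBIC)  # 437x595
b=cv2.resize(t[275:325,170:220],None,fx=7,fy=7,interpolation=cv2.INTER_CUBIC) #350
c=cv2.resize(s[160:230,355:425],None,fx=3.5,fy=3.5,interpolation=cv2.INTER_CUBIC) #245
o=np.zeros((600,800,3),np.uint8);o[:595,:437]=a;o[:350,440:790]=b;o[352:597,440:685]=c
cv2.imwrite("pics/crop0.png",o)
E
```

```text
Traceback (most recent call last):
ValueError: could not broadcast input array from shape (595,438,3) into shape (595,437,3)
```

```bash
python3 - <<'E'
import cv2,numpy as np
t=cv2.imread("pics/top0.png");s=cv2.imread("pics/scene0.png")
t=cv2.convertScaleAbs(t,alpha=1.6)
s=cv2.convertScaleAbs(s,alpha=1.6)
a=cv2.resize(t[155:325,250:375],None,fx=3.5,fy=3.5,interpolation=cv2.INTER_CUBIC)  # 437x595
b=cv2.resize(t[275:325,170:220],None,fx=7,fy=7,interpolation=cv2.INTER_CUBIC) #350
c=cv2.resize(s[160:230,355:425],None,fx=3.5,fy=3.5,interpolation=cv2.INTER_CUBIC) #245
o=np.zeros((600,800,3),np.uint8);o[:595,:438]=a;o[:350,440:790]=b;o[352:597,440:685]=c
cv2.imwrite("pics/crop0.png",o)
E
```

```text
(no output)
```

View pics/crop0.png

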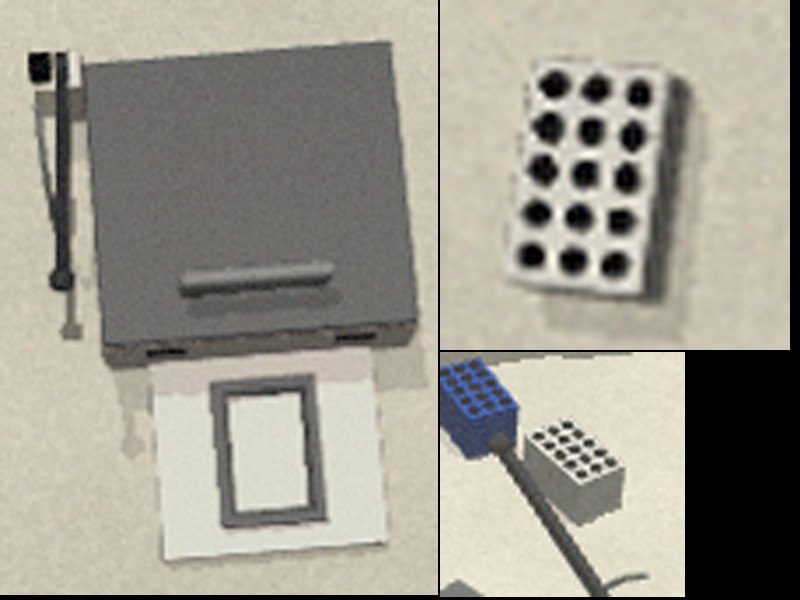

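The crop gives usable corners for the block top, the rim, the deck, the cover, the handle and the ball. Next I fit the poses.

```bash
cat > h.py <<'E'
import numpy as np
from rig import arm
from scipy.optimize import least_squares
P={n:arm.camera_params(n) for n in("top","scene")}
def proj(n,X):
    p=P[n];c=np.atleast_2d(X)@p["R"].T+p["t"];s=c[:,:2]/c[:,2:];s=s*(1+p["k1"]*(s**2).sum(1,keepdims=True))
    K=p["intrinsics"];return s*[K[0,0],K[1,1]]+K[:2,2]
def place(pose,L):
    x,y,a=pose;c,s=np.cos(a),np.sin(a);L=np.atleast_2d(L).astype(float)
    return np.c_[x+c*L[:,0]-s*L[:,1],y+s*L[:,0]+c*L[:,1],L[:,2]]
E
python3 - <<'E'
from h import *
def A(l): return (np.array(l)+.5)/3.5-.5+[250,155]
def B(l): return (np.array(l)-[440,0]+.5)/7-.5+[170,275]
def C(l): return (np.array(l)-[440,352]+.5)/3.5-.5+[355,160]
rl=[(-64.5,39.5,32),(-64.5,-39.5,32),(-175.5,-39.5,32),(-175.5,39.5,32),(-195,85,20),(-195,-85,20),(170,115,102),(170,-115,102),(-45,-115,102),(-45,115,102),(-10,50,145),(-10,-50,145)]
rp=A([(210,381),(313,374),(328,521),(223,528),(166,558),(386,543),(88,65),(390,42),(416,318),(104,345),(183,285),(332,268)])
f=lambda p:(proj("top",place(p,rl))-rp).ravel()
r=least_squares(f,[600,0,0],x_scale=[10,10,.1],loss="soft_l1");R=r.x;print("reader",R,np.round(f(R).reshape(-1,2),1).tolist())
bl=[(42,26,48),(42,-26,48),(-42,-26,48),(-42,26,48)]
bt=B([(533,60),(668,72),(642,292),(508,280)])
g=lambda p:(proj("top",place(p,bl))-bt).ravel()
b=least_squares(g,[550,300,0],x_scale=[10,10,.1]).x;print("block",b,np.round(g(b),1))
bs=C([(571,420),(624,467),(581,505),(525,434)]);print("block in scene",proj("scene",place(b,bl)).round(1).tolist(),bs.round(1).tolist())
tt,ts=A([(61,279)])[0],C([(499,443)])[0]
def ball(a): return place(R,[(170-240*np.cos(a),131,96+240*np.sin(a))])
for a in np.arange(.4,.85,.05):
    print(round(a,2),(proj("top",ball(a))[0]-tt).round(1),(proj("scene",ball(a))[0]-ts).round(1))
print("rel block in reader frame", "pocket",place(R,[(-120,0,20)]),"handle",place(R,[(-10,0,141)]))
E
```

```text
reader [ 5.95181923e+02 -1.85584333e+01  6.65270533e-02] [[-0.1, 0.2], [0.5, -0.1], [-0.0, -0.1], [-0.4, 0.3], [-1.0, 1.0], [1.2, 0.1], [-1.5, -0.7], [0.4, -0.9], [1.4, 1.0], [-0.7, 0.4], [1.2, -1.8], [-0.7, -0.1]]
block [ 4.34849603e+02  3.25223684e+02 -9.28146976e-02] [-0.1 -0.4  0.2 -0.4  0.2  0.4 -0.3  0.3]
block in scene [[408.1, 191.5], [394.9, 197.3], [378.4, 183.2], [391.4, 177.7]] [[392.1, 179.1], [407.2, 192.5], [394.9, 203.4], [378.9, 183.1]]
0.4 [ 2.6 15.3] [-7.5  9.5]
0.45 [ 2.1 12.3] [-6.   7.1]
0.5 [1.6 9.1] [-4.4  4.9]
0.55 [1.1 5.6] [-2.5  2.8]
0.6 [0.5 1.9] [-0.5  0.9]
0.65 [ 0. -2.] [ 1.6 -0.9]
0.7 [-0.5 -6.2] [ 3.9 -2.5]
0.75 [ -1.1 -10.5] [ 6.4 -3.9]
0.8 [ -1.7 -15.1] [ 9.1 -5.2]
rel block in reader frame pocket [[475.44737622 -26.53579222  20.        ]] handle [[585.2040443 -19.2232132 141.       ]]
```

{"name": "apply_moves", "arguments": {
  "deltas": [
    {"yaw": -0.1,"gripper": -1},
    {"yaw": -0.1},
    {"yaw": -0.1},
    {"yaw": -0.046},
    {}
  ]
}}

```text
invalid input at $.deltas[0]: expected keys tx, ty, tz, yaw, gripper
```

```bash
cat >> h.py <<'E'
from scipy.spatial.transform import Rotation as Ro
def go(x,y,z,head):
    "tool-frame shift (mm) and yaw from the measured pose to TCP target with tool-y heading"
    o=arm.get_obs();M=Ro.from_quat(o["orientation"]).as_matrix();d=M.T@(np.array([x,y,z])-o["ee_pos"])
    h=np.arctan2(M[1,1],M[0,1]);print("t",round(o["t"],2),"pos",o["ee_pos"].round(1),"head",h.round(4),"tilt",M[:2,2].round(4),"F",o["wrist_force"].round(1),"gap",round(o["finger_gap"],1),"grip",round(o["grasp_force"],1))
    print("shift",d.round(1),"yaw",round(h-head,4))
E
python3 -c "
from h import *
go(434.8,325.2,100,np.pi/2-.0928)"
```

```text
t 0.1 pos [275.9 587.9 192. ] head 1.132 tilt [-0.0009 -0.0016] F [-0.6  0.2 -0.1] gap 85.3 grip 0.0
shift [-255.5 -170.1   92.3] yaw -0.346
```

{"name": "apply_moves", "arguments": {
  "deltas": [
    {"tx": 0,"ty": 0,"tz": 0,"yaw": -0.1,"gripper": -1},
    {"tx": 0,"ty": 0,"tz": 0,"yaw": -0.1,"gripper": -1},
    {"tx": 0,"ty": 0,"tz": 0,"yaw": -0.1,"gripper": -1},
    {"tx": 0,"ty": 0,"tz": 0,"yaw": -0.046,"gripper": -1},
    {"tx": -0.01,"ty": -0.015,"tz": 0,"yaw": 0,"gripper": -1},
    {"tx": -0.022,"ty": -0.03,"tz": 0.01,"yaw": 0,"gripper": -1},
    {"tx": -0.022,"ty": -0.03,"tz": 0.01,"yaw": 0,"gripper": -1},
    {"tx": -0.022,"ty": -0.03,"tz": 0.01,"yaw": 0,"gripper": -1},
    {"tx": -0.022,"ty": -0.03,"tz": 0.01,"yaw": 0,"gripper": -1},
    {"tx": -0.022,"ty": -0.03,"tz": 0.01,"yaw": 0,"gripper": -1},
    {"tx": -0.022,"ty": -0.03,"tz": 0.01,"yaw": 0,"gripper": -1},
    {"tx": -0.022,"ty": -0.03,"tz": 0.01,"yaw": 0,"gripper": -1},
    {"tx": -0.019,"ty": -0.022,"tz": 0.01,"yaw": 0,"gripper": -1},
    {"tx": 0,"ty": 0,"tz": 0.01,"yaw": 0,"gripper": -1},
    {"tx": 0,"ty": 0,"tz": 0,"yaw": 0,"gripper": -1},
    {"tx": 0,"ty": 0,"tz": 0,"yaw": 0,"gripper": -1}
  ]
}}

```text
t: 1.7
ee_pos: [435.0, 325.5, 102.9]
orientation: [0.046, 0.999, -0.0, -0.0]
wrist_force: [0.2, -0.5, 0.6]
finger_gap: 85.9
grasp_force: 0.0
```

```bash
python3 -c "
from h import *
import cv2
go(434.8,325.2,18,np.pi/2-.0928)
o=[]
for n,x,y in(('top',150,260),('scene',340,110)):
    i=arm.read_camera(n)[:,:,::-1];cv2.imwrite(f'pics/{n}1.png',i);o.append(cv2.resize(cv2.convertScaleAbs(i[y:y+100,x:x+100],alpha=1.6),(400,400),interpolation=cv2.INTER_CUBIC))
    q=arm.get_obs()['ee_pos'];print(n,(proj(n,q)-[x,y])*4)
cv2.imwrite('pics/c1.png',np.hstack(o))"
```

```text
t 1.7 pos [435.  325.5 102.9] head 1.478 tilt [-0.0007 -0.0003] F [ 0.2 -0.5  0.6] gap 85.9 grip 0.0
shift [ 0.1 -0.3 84.9] yaw 0.0
top [[142.11092522 148.28518686]]
scene [[219.66646521 251.36504061]]
```

View pics/c1.png

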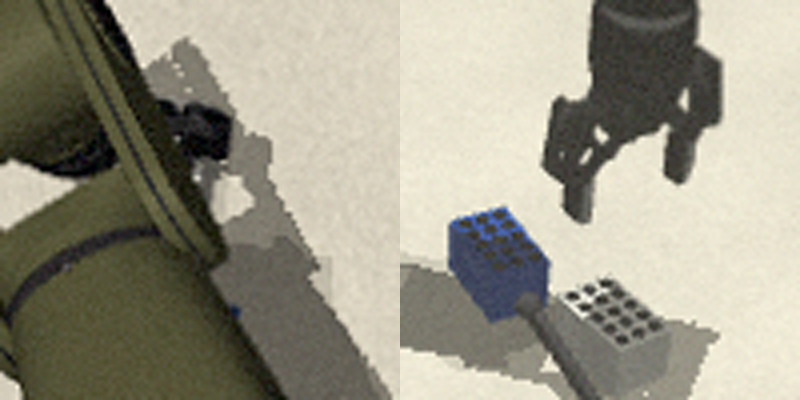

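The scene crop shows open fingertips at (577,220) and (680,182), and the block top centred near (615,315). I'll check how the tips relate to the nominal TCP.

```bash
python3 -c "
from h import *
for dz in(0,13,30,50):
  for s in(-50,50):
    X=np.array([435+.093*s,325.5+.996*s,102.9+dz]);print(dz,s,((proj('scene',X)-[340,110])*4+[400,0]).round(),((proj('top',X)-[150,260])*4).round())"
```

```text
0 -50 [[566. 274.]] [[222. 156.]]
0 50 [[669. 231.]] [[ 65. 142.]]
13 -50 [[567. 260.]] [[218. 153.]]
13 50 [[671. 217.]] [[ 60. 139.]]
30 -50 [[569. 242.]] [[212. 150.]]
30 50 [[673. 199.]] [[ 53. 136.]]
50 -50 [[571. 220.]] [[206. 146.]]
50 50 [[676. 177.]] [[ 44. 132.]]
```

{"name": "apply_moves", "arguments": {
  "deltas": [
    {"tx": 0,"ty": 0,"tz": 0.015,"yaw": 0,"gripper": -1},
    {"tx": 0,"ty": 0,"tz": 0.015,"yaw": 0,"gripper": -1},
    {"tx": 0,"ty": 0,"tz": 0.015,"yaw": 0,"gripper": -1},
    {"tx": 0,"ty": 0,"tz": 0,"yaw": 0,"gripper": -1},
    {"tx": 0,"ty": 0,"tz": 0,"yaw": 0,"gripper": -1}
  ]
}}

```text
t: 2.3
ee_pos: [434.8, 325.2, 56.9]
orientation: [0.046, 0.999, -0.001, -0.001]
wrist_force: [0.1, 0.1, 0.1]
finger_gap: 85.5
grasp_force: 0.0
```

```bash
cat > shot.py <<'E'
import sys,cv2
from h import *
name,tx,ty,sx,sy,w=sys.argv[1],*map(int,sys.argv[2:7])
o=[]
for n,x,y in(('top',tx,ty),('scene',sx,sy)):
    i=arm.read_camera(n)[:,:,::-1];cv2.imwrite(f'pics/{n}_{name}.png',i);o.append(cv2.resize(cv2.convertScaleAbs(i[y:y+w,x:x+w],alpha=1.6),(400,400),interpolation=cv2.INTER_CUBIC))
    print(n,((proj(n,arm.get_obs()['ee_pos'])-[x,y])*400/w).round())
cv2.imwrite(f'pics/c_{name}.png',np.hstack(o))
E
python3 shot.py 2 150 260 345 130 80; python3 -c "
from h import *
go(434.8,325.2,18,np.pi/2-.0928)"
```

```text
top [[199. 195.]]
scene [[244. 274.]]
t 2.4 pos [435.9 325.7  58.5] head 1.478 tilt [0.0006 0.0004] F [-0.1  0.5  0.2] gap 85.4 grip 0.0
shift [ 1.  -0.7 40.5] yaw -0.0
```

View pics/c_2.png

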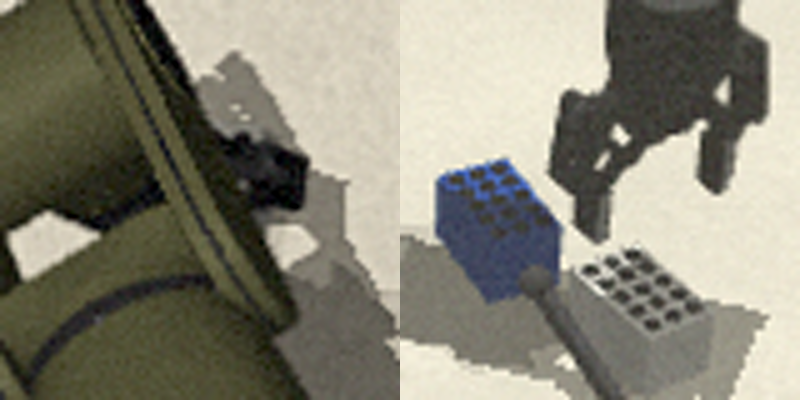

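```bash
python3 -c "
from h import *
import cv2
print(proj('scene',[276,588,192]),proj('top',[276,588,192]))
for f in('scene0','scene1','scene_2'):
    i=cv2.imread(f'pics/{f}.png').max(2)
    print(f)
    x0,x1,y0,y1={'scene0':(395,460,60,95),'scene1':(375,425,140,170),'scene_2':(375,425,150,182)}[f]
    for r in range(y0,y1,2): print(r,''.join('#' if v<55 else '.' for v in i[r,x0:x1]))
"
```

```text
[[420.96384908  99.86001028]] [[ 67.68477226 360.06375349]]
scene0
60 ############################################..########...........
62 ###########################################....#######...........
64 #########################################......#######...........
66 ###########################################...#######............
68 #############################################.#######............
70 #####################################################............
72 ..######################################..###########............
74 ......#########################################..................
76 .........######################################..................
78 ............##################################...................
80 ............##################################...................
82 ............#####....#################..######...................
84 ............####.........#############..####.....................
86 .............###.............#########...........................
88 .................................#####..........................
[... 1228 characters left out ...]
##....##########.....#######............
158 .############...#####.........#####...............
160 .#########..######............#####...............
162 ####.####...#####.............#####...............
164 ##############................#####...............
166 ..###########..................###................
168 ....########.....................#................
170 .....#####........................................
172 .....#####........................................
174 #....####.........................................
176 .......##.........................................
178 ..................................................
180 ...............###................................
```

{"name": "apply_moves", "arguments": {
  "deltas": [
    {"tx": 0,"ty": 0,"tz": 0.015,"yaw": 0,"gripper": -1},
    {"tx": 0,"ty": 0,"tz": 0.015,"yaw": 0,"gripper": -1},
    {"tx": 0,"ty": 0,"tz": 0.008,"yaw": 0,"gripper": -1},
    {"tx": 0,"ty": 0,"tz": 0,"yaw": 0,"gripper": -1},
    {"tx": 0,"ty": 0,"tz": 0,"yaw": 0,"gripper": -1}
  ]
}}

```text
t: 2.9
ee_pos: [435.2, 325.3, 19.6]
orientation: [0.046, 0.999, -0.0, -0.0]
wrist_force: [-0.1, 0.2, 0.1]
finger_gap: 85.7
grasp_force: 0.0
```

```bash
python3 shot.py 3 160 260 355 150 60; python3 -c "
from h import *
go(434.8,325.2,18,np.pi/2-.0928)"
```

```text
top [[219. 270.]]
scene [[252. 295.]]
t 3.0 pos [435.9 325.7  20.6] head 1.478 tilt [0.0008 0.0005] F [0.5 0.1 0.3] gap 85.4 grip 0.0
shift [ 1.1 -0.6  2.6] yaw -0.0
```

View pics/c_3.png

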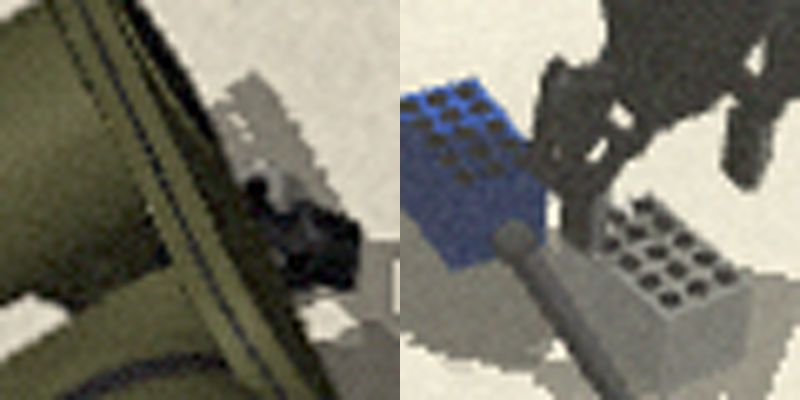

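{"name": "apply_moves", "arguments": {
  "deltas": [
    {"tx": 0,"ty": 0,"tz": -0.008,"yaw": 0,"gripper": 0},
    {"tx": 0,"ty": 0,"tz": 0,"yaw": 0,"gripper": 0},
    {"tx": 0,"ty": 0,"tz": 0,"yaw": 0,"gripper": 0},
    {"tx": 0,"ty": 0,"tz": 0,"yaw": 0,"gripper": 0},
    {"tx": 0,"ty": 0,"tz": 0,"yaw": 0,"gripper": 0},
    {"tx": 0,"ty": 0,"tz": 0,"yaw": 0,"gripper": 0}
  ],
  "newtons": 20
}}

```text
t: 3.6
ee_pos: [435.4, 325.4, 28.0]
orientation: [0.046, 0.999, -0.0, -0.0]
wrist_force: [1.1, 0.1, -0.5]
finger_gap: 42.9
grasp_force: 0.0
```

```bash
python3 shot.py 4 160 260 355 150 60; python3 -c "
from h import *
go(434.8,325.2,18,np.pi/2-.0928)"
```

```text
top [[215. 269.]]
scene [[252. 283.]]
t 3.7 pos [435.4 325.4  27.9] head 1.4779 tilt [-0.0003 -0.0002] F [0.8 0.6 0.4] gap 42.5 grip 0.0
shift [ 0.5 -0.3  9.9] yaw -0.0001
```

View pics/c_4.png

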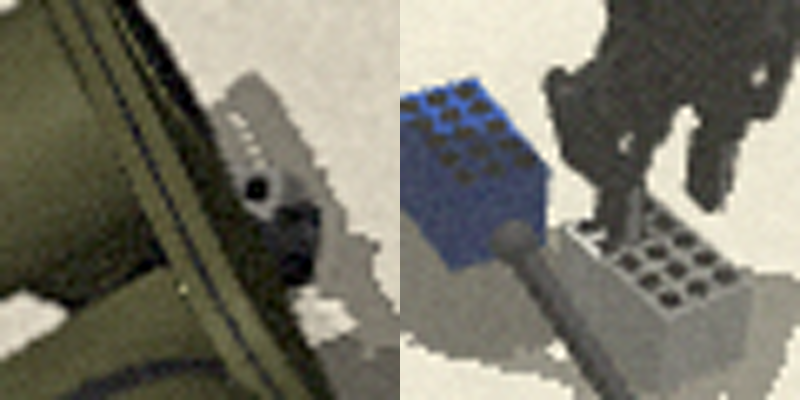

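The gap fell to 42.9 mm with no grip, and the view shows the tips at (618,245) and (712,210), above the block top centred at (660,258). So the real tips ride about 38–45 mm higher than the reported TCP. I'll open and go lower, watching the force.

{"name": "apply_moves", "arguments": {
  "deltas": [
    {"tx": 0,"ty": 0,"tz": 0,"yaw": 0,"gripper": -1},
    {"tx": 0,"ty": 0,"tz": 0,"yaw": 0,"gripper": -1},
    {"tx": 0,"ty": 0,"tz": 0,"yaw": 0,"gripper": -1},
    {"tx": 0,"ty": 0,"tz": 0,"yaw": 0,"gripper": -1},
    {"tx": 0,"ty": 0,"tz": 0.01,"yaw": 0,"gripper": -1},
    {"tx": 0,"ty": 0,"tz": 0.01,"yaw": 0,"gripper": -1},
    {"tx": 0,"ty": 0,"tz": 0.005,"yaw": 0,"gripper": -1},
    {"tx": 0,"ty": 0,"tz": 0.005,"yaw": 0,"gripper": -1},
    {"tx": 0,"ty": 0,"tz": 0,"yaw": 0,"gripper": -1}
  ]
}}

```text
t: 4.6
ee_pos: [434.7, 325.0, -3.2]
orientation: [0.046, 0.999, -0.001, -0.001]
wrist_force: [-0.1, 0.8, 0.9]
finger_gap: 85.2
grasp_force: 0.0
```

```bash
python3 -c "
from h import *
go(434.8,325.2,-18,np.pi/2-.0928)"
```

```text
t 4.6 pos [434.7 325.   -3.2] head 1.478 tilt [-0.0019 -0.0012] F [-0.1  0.8  0.9] gap 85.2 grip 0.0
shift [-0.1  0.2 14.8] yaw 0.0
```

{"name": "apply_moves", "arguments": {
  "deltas": [
    {"tx": 0,"ty": 0,"tz": 0.005,"yaw": 0,"gripper": -1},
    {"tx": 0,"ty": 0,"tz": 0.005,"yaw": 0,"gripper": -1},
    {"tx": 0,"ty": 0,"tz": 0.004,"yaw": 0,"gripper": -1},
    {"tx": 0,"ty": 0,"tz": 0,"yaw": 0,"gripper": -0.1},
    {"tx": 0,"ty": 0,"tz": 0,"yaw": 0,"gripper": 0},
    {"tx": 0,"ty": 0,"tz": 0,"yaw": 0,"gripper": 0.2},
    {"tx": 0,"ty": 0,"tz": 0,"yaw": 0,"gripper": 0.2},
    {"tx": 0,"ty": 0,"tz": 0,"yaw": 0,"gripper": 0.2},
    {"tx": 0,"ty": 0,"tz": 0,"yaw": 0,"gripper": 0.2}
  ],
  "newtons": 40
}}

```text
t: 5.5
ee_pos: [435.8, 325.6, -15.5]
orientation: [0.046, 0.999, 0.0, 0.0]
wrist_force: [-0.3, -0.5, 2.3]
finger_gap: 51.3
grasp_force: 43.6
```

```bash
python3 shot.py 5 160 260 355 150 60; python3 -c "
from h import *
go(434.8,325.2,-18,np.pi/2-.0928)"
```

```text
top [[237. 279.]]
scene [[246. 354.]]
t 5.6 pos [435.8 325.6 -15.5] head 1.478 tilt [0.0006 0.0002] F [ 0.5 -1.   2.4] gap 50.8 grip 43.6
shift [ 1.  -0.5  2.5] yaw 0.0
```

View pics/c_5.png

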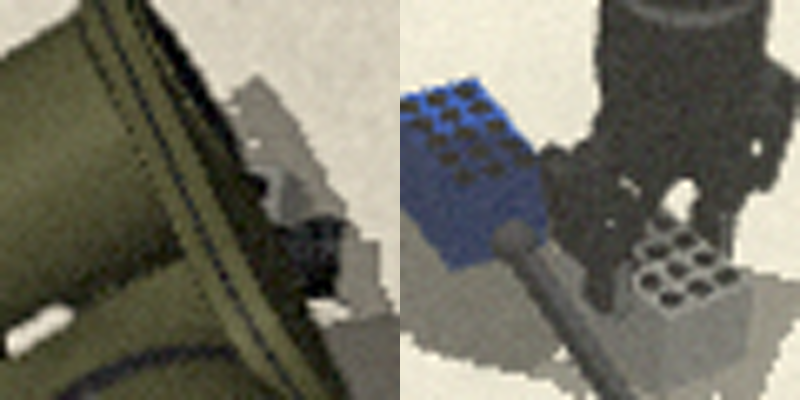

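The block is gripped (gap 51 mm, 43 N) and did not visibly shift; its right corner is still at (750,285). I'll lift it and carry it over the pocket.

{"name": "apply_moves", "arguments": {
  "deltas": [
    {"tx": 0,"ty": 0,"tz": -0.005,"yaw": 0,"gripper": 0.2},
    {"tx": 0,"ty": 0,"tz": -0.015,"yaw": 0,"gripper": 0.2},
    {"tx": 0,"ty": 0,"tz": -0.02,"yaw": 0,"gripper": 0.2},
    {"tx": 0,"ty": 0,"tz": -0.02,"yaw": -0.08,"gripper": 0.2},
    {"tx": 0,"ty": 0,"tz": 0,"yaw": -0.079,"gripper": 0.2},
    {"tx": 0,"ty": -0.012,"tz": 0,"yaw": 0,"gripper": 0.2},
    {"tx": -0.001,"ty": -0.025,"tz": 0,"yaw": 0,"gripper": 0.2},
    {"tx": -0.002,"ty": -0.03,"tz": 0,"yaw": 0,"gripper": 0.2},
    {"tx": -0.002,"ty": -0.03,"tz": 0,"yaw": 0,"gripper": 0.2},
    {"tx": -0.002,"ty": -0.03,"tz": 0,"yaw": 0,"gripper": 0.2},
    {"tx": -0.002,"ty": -0.03,"tz": 0,"yaw": 0,"gripper": 0.2},
    {"tx": -0.002,"ty": -0.03,"tz": 0,"yaw": 0,"gripper": 0.2},
    {"tx": -0.002,"ty": -0.03,"tz": 0,"yaw": 0,"gripper": 0.2},
    {"tx": -0.002,"ty": -0.03,"tz": 0,"yaw": 0,"gripper": 0.2},
    {"tx": -0.002,"ty": -0.03,"tz": 0,"yaw": 0,"gripper": 0.2},
    {"tx": 0,"ty": -0.03,"tz": 0,"yaw": 0,"gripper": 0.2},
    {"tx": 0,"ty": -0.03,"tz": 0,"yaw": 0,"gripper": 0.2},
    {"tx": 0,"ty": -0.017,"tz": 0,"yaw": 0,"gripper": 0.2},
    {"tx": 0,"ty": 0,"tz": 0,"yaw": 0,"gripper": 0.2},
    {"tx": 0,"ty": 0,"tz": 0,"yaw": 0,"gripper": 0.2}
  ],
  "newtons": 60
}}

```text
t: 7.6
ee_pos: [474.8, -26.8, 43.5]
orientation: [-0.032, 0.999, 0.0, -0.001]
wrist_force: [-0.3, 0.4, -3.5]
finger_gap: 50.7
grasp_force: 64.3
```

```bash
python3 shot.py 6 277 230 245 160 110; python3 -c "
from h import *
go(476.1,-26.2,4.5,np.pi/2+.0665)
o=arm.get_obs();z=o['ee_pos'][2]+15.5
# predicted block corners in the composite picture
b=(o['ee_pos'][0]-.8,o['ee_pos'][1]-.3,.0665)
L=[(42,26,z+48),(42,-26,z+48),(-42,-26,z+48),(-42,26,z+48),(42,26,z),(42,-26,z),(-42,-26,z),(-42,26,z)]
R=(595.2,-18.6,.0665);rim=[(-64.5,39.5,32),(-64.5,-39.5,32),(-175.5,-39.5,32),(-175.5,39.5,32)]
s=400/110
print('top',((proj('top',place(b,L))-[277,230])*s).round().tolist());print('scene',((proj('scene',place(b,L))-[245,160])*s+[400,0]).round().tolist())
print('rim',((proj('top',place(R,rim))-[277,230])*s).round().tolist(),((proj('scene',place(R,rim))-[245,160])*s+[400,0]).round().tolist())"
```

```text
top [[180. 193.]]
scene [[241. 307.]]
t 7.7 pos [475.1 -26.1  43.7] head 1.6369 tilt [-0.0012  0.0004] F [-0.1  0.9 -5.1] gap 50.7 grip 64.4
shift [-1.  -0.2 39.2] yaw -0.0004
top [[138.0, 123.0], [214.0, 117.0], [225.0, 239.0], [148.0, 245.0], [138.0, 135.0], [212.0, 129.0], [222.0, 247.0], [148.0, 253.0]]
scene [[701.0, 257.0], [648.0, 290.0], [574.0, 233.0], [627.0, 202.0], [701.0, 304.0], [649.0, 337.0], [578.0, 280.0], [629.0, 249.0]]
rim [[119.0, 123.0], [228.0, 114.0], [241.0, 267.0], [131.0, 276.0]] [[727.0, 331.0], [649.0, 382.0], [556.0, 305.0], [633.0, 258.0]]
```

View pics/c_6.png

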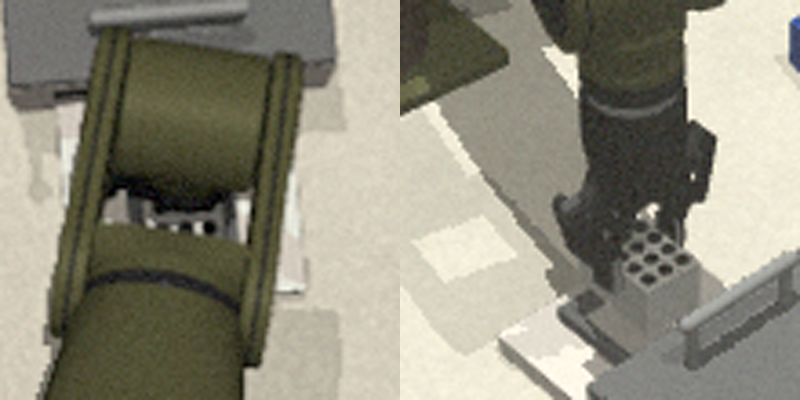

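The scene view shows the block above the pocket, with corners at (697,256) and (647,284). The rim corner is at (558,307). All of these match the prediction within about 1 px, so I'll lower gently and watch the force.

{"name": "apply_moves", "arguments": {
  "deltas": [
    {"tx": -0.001,"ty": 0,"tz": 0.01,"yaw": 0,"gripper": 0.2},
    {"tx": 0,"ty": 0,"tz": 0.01,"yaw": 0,"gripper": 0.2},
    {"tx": 0,"ty": 0,"tz": 0.005,"yaw": 0,"gripper": 0.2},
    {"tx": 0,"ty": 0,"tz": 0.003,"yaw": 0,"gripper": 0.2},
    {"tx": 0,"ty": 0,"tz": 0.002,"yaw": 0,"gripper": 0.2},
    {"tx": 0,"ty": 0,"tz": 0,"yaw": 0,"gripper": 0.2}
  ]
}}

```text
t: 8.3
ee_pos: [476.7, -26.5, 13.8]
orientation: [-0.033, 0.999, 0.0, -0.0]
wrist_force: [0.6, 0.2, -4.9]
finger_gap: 50.9
grasp_force: 64.4
```

```bash
python3 -c "
from h import *
go(476.1,-26.2,4.5,np.pi/2+.0665);print(arm.get_obs()['wrist_torque'])"
```

```text
t 8.3 pos [476.7 -26.5  13.8] head 1.6371 tilt [-0.0005  0.0001] F [ 0.6  0.2 -4.9] gap 50.9 grip 64.4
shift [0.6 0.3 9.4] yaw -0.0002
[-0.00215285  0.04182346 -0.01593612]
```

{"name": "apply_moves", "arguments": {
  "deltas": [
    {"tx": 0,"ty": 0,"tz": 0.002,"yaw": 0,"gripper": 0.2},
    {"tx": 0,"ty": 0,"tz": 0.002,"yaw": 0,"gripper": 0.2},
    {"tx": 0,"ty": 0,"tz": 0,"yaw": 0,"gripper": 0.2}
  ]
}}

```text
t: 8.6
ee_pos: [476.7, -26.5, 10.0]
orientation: [-0.033, 0.999, 0.0, -0.0]
wrist_force: [0.1, -0.2, -4.7]
finger_gap: 51.1
grasp_force: 64.4
```

```bash
python3 -c "
from h import *
go(476.1,-26.2,4.5,np.pi/2+.0665);print(arm.get_obs()['wrist_torque'])"
```

```text
t 8.6 pos [476.7 -26.5  10. ] head 1.637 tilt [-0.0003  0.    ] F [ 0.1 -0.2 -4.7] gap 51.1 grip 64.4
shift [0.6 0.4 5.5] yaw -0.0003
[-0.01353027  0.01912039  0.01695057]
```

{"name": "apply_moves", "arguments": {
  "deltas": [
    {"tx": 0,"ty": 0,"tz": 0.002,"yaw": 0,"gripper": 0.2},
    {"tx": 0,"ty": 0,"tz": 0.002,"yaw": 0,"gripper": 0.2},
    {"tx": 0,"ty": 0,"tz": 0.0015,"yaw": 0,"gripper": 0.2},
    {"tx": 0,"ty": 0,"tz": 0,"yaw": 0,"gripper": 0.2}
  ]
}}

```text
t: 9.0
ee_pos: [476.9, -26.6, 4.7]
orientation: [-0.033, 0.999, -0.0, -0.0]
wrist_force: [-0.5, 0.3, -3.4]
finger_gap: 51.0
grasp_force: 64.5
```

```bash
python3 -c "
from h import *
go(476.1,-26.2,4.5,np.pi/2+.0665);print(arm.get_obs()['wrist_torque'])"
```

```text
t 9.0 pos [476.9 -26.6   4.7] head 1.637 tilt [-0. -0.] F [-0.5  0.3 -3.4] gap 51.0 grip 64.5
shift [0.8 0.4 0.2] yaw -0.0003
[-0.0125077   0.07105298  0.03248728]
```

{"name": "apply_moves", "arguments": {
  "deltas": [
    {"tx": 0,"ty": 0,"tz": 0.001,"yaw": 0,"gripper": 0.2},
    {"tx": 0,"ty": 0,"tz": 0.001,"yaw": 0,"gripper": 0.2},
    {"tx": 0,"ty": 0,"tz": 0,"yaw": 0,"gripper": 0.2}
  ]
}}

```text
t: 9.3
ee_pos: [476.9, -26.5, 4.6]
orientation: [-0.033, 0.999, 0.0, -0.001]
wrist_force: [-9.6, 1.4, 10.9]
finger_gap: 50.9
grasp_force: 66.3
```

```bash
python3 -c "
from h import *
go(476.1,-26.2,4.5,np.pi/2+.0665);print(arm.get_obs()['wrist_torque'])"
```

```text
t 9.3 pos [476.9 -26.5   4.6] head 1.6371 tilt [-0.0015  0.0001] F [-9.6  1.4 10.9] gap 50.9 grip 66.3
shift [0.8 0.4 0.1] yaw -0.0002
[0.17514065 1.36528881 0.00759964]
```

{"name": "apply_moves", "arguments": {
  "deltas": [
    {"tx": 0.001,"ty": 0,"tz": -0.001,"yaw": 0,"gripper": 0.2},
    {"tx": 0,"ty": 0,"tz": -0.0005,"yaw": 0,"gripper": 0.2},
    {"tx": 0,"ty": 0,"tz": 0,"yaw": 0,"gripper": 0.2},
    {"tx": 0,"ty": 0,"tz": 0,"yaw": 0,"gripper": -0.3},
    {"tx": 0,"ty": 0,"tz": 0,"yaw": 0,"gripper": -0.6},
    {"tx": 0,"ty": 0,"tz": 0,"yaw": 0,"gripper": -0.6},
    {"tx": 0,"ty": 0,"tz": 0,"yaw": 0,"gripper": -0.7},
    {"tx": 0,"ty": 0,"tz": 0,"yaw": 0,"gripper": -0.7}
  ]
}}

```text
t: 10.1
ee_pos: [475.9, -26.6, 4.1]
orientation: [-0.033, 0.999, -0.0, 0.0]
wrist_force: [-0.2, -0.1, -0.4]
finger_gap: 72.4
grasp_force: 0.0
```

```bash
python3 -c "
from h import *
go(476.1,-26.2,4.5,np.pi/2+.0665);print(arm.get_obs()['wrist_torque'])"
```

```text
t 10.1 pos [475.9 -26.6   4.1] head 1.637 tilt [ 0.     -0.0001] F [-0.2 -0.1 -0.4] gap 72.4 grip 0.0
shift [-0.2  0.4 -0.4] yaw -0.0003
[ 0.06127449  0.02010044 -0.00826458]
```

{"name": "apply_moves", "arguments": {
  "deltas": [
    {"tx": 0,"ty": 0,"tz": -0.008,"yaw": 0,"gripper": -0.7},
    {"tx": 0,"ty": 0,"tz": -0.02,"yaw": 0,"gripper": -0.7},
    {"tx": 0,"ty": 0,"tz": -0.025,"yaw": 0,"gripper": -1},
    {"tx": 0,"ty": 0,"tz": -0.025,"yaw": 0.05,"gripper": -1},
    {"tx": 0,"ty": 0,"tz": -0.025,"yaw": 0.14,"gripper": -1},
    {"tx": 0,"ty": 0,"tz": -0.025,"yaw": 0.14,"gripper": -1},
    {"tx": 0,"ty": 0,"tz": 0,"yaw": 0.14,"gripper": -1},
    {"tx": 0,"ty": 0,"tz": 0,"yaw": 0.14,"gripper": -1},
    {"tx": 0,"ty": 0,"tz": 0,"yaw": 0.14,"gripper": -1},
    {"tx": 0,"ty": 0,"tz": 0,"yaw": 0.14,"gripper": -1},
    {"tx": 0,"ty": 0,"tz": 0,"yaw": 0.14,"gripper": -1},
    {"tx": 0,"ty": 0,"tz": 0,"yaw": 0.14,"gripper": -1},
    {"tx": 0,"ty": 0,"tz": 0,"yaw": 0.14,"gripper": -1},
    {"tx": 0,"ty": 0,"tz": 0,"yaw": 0.14,"gripper": -1},
    {"tx": 0,"ty": 0,"tz": 0,"yaw": 0.12,"gripper": -1},
    {"tx": 0,"ty": 0,"tz": 0,"yaw": 0,"gripper": -1},
    {"tx": 0,"ty": 0,"tz": 0,"yaw": 0,"gripper": -1}
  ]
}}

```text
t: 11.8
ee_pos: [476.0, -26.6, 132.6]
orientation: [0.682, 0.731, 0.0, 0.0]
wrist_force: [0.3, 0.3, -0.0]
finger_gap: 85.4
grasp_force: 0.0
```

```bash
python3 shot.py 7 277 230 245 160 110; python3 -c "
from h import *
import cv2
go(585.2,-19.2,130,.0665)
i=cv2.imread('pics/scene_7.png').mean(2)
R=(595.2,-18.6,.0665)
L=[(sx*42-120,sy*26,z) for z in(68,32) for sx,sy in((1,1),(1,-1),(-1,-1),(-1,1))]
print(proj('scene',place(R,L)).round(1).tolist())
x0,y0=285,215
for r in range(y0,265): print(r,''.join(' .:-=+*#%@'[::-1][min(9,int(v/20))] for v in i[r,x0:340]))
"
```

```text
top [[182. 173.]]
scene [[237. 221.]]
t 11.9 pos [475.9 -26.6 132.4] head 0.0687 tilt [ 0.0003 -0.0001] F [-0.3  0.5 -0.4] gap 85.3 grip 0.0
shift [-1.000e-01  1.095e+02  2.400e+00] yaw 0.0022
[[328.0, 241.5], [313.7, 250.6], [293.9, 234.8], [308.1, 226.3], [328.1, 250.8], [314.1, 259.9], [294.6, 244.1], [308.6, 235.6]]
215 ++++++++++++++++++++++++++++-::-=*##%#+::::::::::::::::
216 ++++++++++++++++++++++++++++-:-::=***=:::::::::::::::::
217 +++++++++++++++++++++++++++++:-:::-=:::::::::::::::::::
218 +++++++++++++++++++++++++++++::::::-::::-::::::::::-:::
219 +++++++++++++++++++++++++++++--::::::::::::::::::::::::
220 +++++++++++++++++++++++++++++++::::::::::::::::::::::::
221 +++++++++++++++++++++++++++++++--:---::::::::::::::::::
222 +++++++++++++++++++++++++++++++++++-:::::::::::::::::::
223 ++++++++++++++++++++++++++++++++++++:::::::::::::::::-:
224 +++++++++++++++++++++++++++++++++++++-::::::::::::::::-
225 +++++++++++++++++++++++++++++++=++++++:::::::::::::::::
226 ++++++++++++++++++++++++++++++++++++++:::::::::::::::::
227 +++++++++++++++++++++++=++++++=+++++++++::::::::-:::::
[... 1521 characters left out ...]
**##************+++++++*###*****+######+
254 :::::::::--*###**###*********++++++++**###**+*######+++
255 :::::::::::-=*##*+###*******+++++++****#*#*+########+++
256 :::::::::::::-*##**###*****++++++********#*#######+++++
257 ::::::::::::::-+##*#####*+++++++*******#*#######+++++*+
258 :::::::::::::::-+#####**++++++++*******##*####+++++++++
259 ::::::::::::::::-=*##*+++*++++++******##**###+++++*+++*
260 ::::::::::::::::::=#+++++++*++++++++++###*##+++++++*+++
261 ::::::::::::::::::=+++++++++++++*+++++*##*++++++++++++*
262 ::::::::::::::::=+++++++++++++++++++++++++*++*+++++++++
263 -:::::::::::::-+++++++++++++++++++++++++*++*++++*++++++
264 *-:::::::::::=+++++++++++++++++++**++++++++++++++++++++
```

The well centroid in the scene image is (310.6,238.2) against (310.9,238.3) predicted, so the block is seated flat and square. Next is the handle.

{"name": "apply_moves", "arguments": {
  "deltas": [
    {"tx": 0,"ty": 0.015,"tz": 0,"yaw": 0.002,"gripper": -1},
    {"tx": 0,"ty": 0.025,"tz": 0,"yaw": 0,"gripper": -1},
    {"tx": 0,"ty": 0.025,"tz": 0,"yaw": 0,"gripper": -1},
    {"tx": 0,"ty": 0.025,"tz": 0,"yaw": 0,"gripper": -1},
    {"tx": 0,"ty": 0.0195,"tz": 0,"yaw": 0,"gripper": -1},
    {"tx": 0,"ty": 0,"tz": 0.01,"yaw": 0,"gripper": -1},
    {"tx": 0,"ty": 0,"tz": 0.01,"yaw": 0,"gripper": -1},
    {"tx": 0,"ty": 0,"tz": 0.01,"yaw": 0,"gripper": -1},
    {"tx": 0,"ty": 0,"tz": 0.01,"yaw": 0,"gripper": -1},
    {"tx": 0,"ty": 0,"tz": 0.004,"yaw": 0,"gripper": -1},
    {"tx": 0,"ty": 0,"tz": 0.004,"yaw": 0,"gripper": -1},
    {"tx": 0,"ty": 0,"tz": 0,"yaw": 0,"gripper": -1}
  ]
}}

```text
t: 13.1
ee_pos: [584.7, -19.4, 83.6]
orientation: [0.684, 0.73, -0.0, -0.0]
wrist_force: [-0.2, 0.2, -1.0]
finger_gap: 85.6
grasp_force: 0.0
```

```bash
python3 -c "
from h import *
go(585.2,-19.2,84,.0665)"
```

```text
t 13.1 pos [584.7 -19.4  83.6] head 0.065 tilt [-0.0008  0.0001] F [-0.2  0.2 -1. ] gap 85.6 grip 0.0
shift [ 0.2  0.6 -0.4] yaw -0.0015
```

Close on the bar.

{"name": "apply_moves", "arguments": {
  "deltas": [
    {"tx": 0,"ty": 0,"tz": 0,"yaw": 0,"gripper": 0},
    {"tx": 0,"ty": 0,"tz": 0,"yaw": 0,"gripper": 0.5},
    {"tx": 0,"ty": 0,"tz": 0,"yaw": 0,"gripper": 0.5},
    {"tx": 0,"ty": 0,"tz": 0,"yaw": 0,"gripper": 0.8},
    {"tx": 0,"ty": 0,"tz": 0,"yaw": 0,"gripper": 1},
    {"tx": 0,"ty": 0,"tz": 0,"yaw": 0,"gripper": 1},
    {"tx": 0,"ty": 0,"tz": 0,"yaw": 0,"gripper": 1},
    {"tx": 0,"ty": 0,"tz": 0,"yaw": 0,"gripper": 1}
  ],
  "newtons": 60
}}

```text
t: 13.9
ee_pos: [584.3, -19.5, 84.3]
orientation: [0.684, 0.73, -0.001, -0.001]
wrist_force: [-5.3, -0.9, 4.6]
finger_gap: 9.9
grasp_force: 58.4
```

```bash
python3 -c "
from h import *
go(585.2,-19.2,84,.0665)
# arc way-points for a handle start at the TCP: reader-frame dx,dz
for a in np.arange(0,.7,.0622):
    print(round(a,3),round(190-10-180*np.cos(a)+45*np.sin(a)-10,1),round(180*np.sin(a)+45*np.cos(a)-45,1))"
```

```text
t 13.9 pos [584.3 -19.5  84.3] head 0.0652 tilt [-0.0021 -0.0002] F [-5.3 -0.9  4.6] gap 9.9 grip 58.4
shift [0.3 0.9 0.3] yaw -0.0013
0.0 -10.0 0.0
0.062 -6.9 11.1
0.124 -3.0 22.0
0.187 1.5 32.6
0.249 6.6 42.9
0.311 12.4 52.9
0.373 18.8 62.5
0.435 25.8 71.7
0.498 33.3 80.5
0.56 41.4 88.7
0.622 49.9 96.5
0.684 59.0 103.6
```

{"name": "apply_moves", "arguments": {
  "deltas": [
    {"tx": 0,"ty": 0,"tz": 0,"yaw": 0,"gripper": 1},
    {"tx": 0,"ty": 0.0015,"tz": -0.0055,"yaw": 0,"gripper": 1},
    {"tx": 0,"ty": 0.0016,"tz": -0.0056,"yaw": 0,"gripper": 1},
    {"tx": 0,"ty": 0.0019,"tz": -0.0055,"yaw": 0,"gripper": 1},
    {"tx": 0,"ty": 0.002,"tz": -0.0054,"yaw": 0,"gripper": 1},
    {"tx": 0,"ty": 0.0022,"tz": -0.0053,"yaw": 0,"gripper": 1},
    {"tx": 0,"ty": 0.0023,"tz": -0.0053,"yaw": 0,"gripper": 1},
    {"tx": 0,"ty": 0.0025,"tz": -0.0052,"yaw": 0,"gripper": 1},
    {"tx": 0,"ty": 0.0026,"tz": -0.0051,"yaw": 0,"gripper": 1},
    {"tx": 0,"ty": 0,"tz": 0,"yaw": 0,"gripper": 1}
  ],
  "newtons": 90
}}

```text
t: 14.9
ee_pos: [599.8, -18.4, 127.0]
orientation: [0.684, 0.73, -0.002, -0.002]
wrist_force: [-8.9, -2.1, -5.8]
finger_gap: 9.1
grasp_force: 87.8
```

```bash
python3 shot.py 8 250 155 290 180 150; python3 -c "
from h import *
go(584.3+16.6,-19.5+1.1,84.3+42.9,.0665)"
```

```text
top [[194. 196.]]
scene [[138. 177.]]
t 15.0 pos [599.5 -18.4 126.4] head 0.0652 tilt [-0.0061 -0.0001] F [-8.5 -2.4 -5.9] gap 9.4 grip 87.8
shift [-0.1  1.4 -0.8] yaw -0.0013
```

{"name": "apply_moves", "arguments": {
  "deltas": [
    {"tx": 0,"ty": 0.0028,"tz": -0.005,"yaw": 0,"gripper": 1},
    {"tx": 0,"ty": 0.003,"tz": -0.005,"yaw": 0,"gripper": 1},
    {"tx": 0,"ty": 0.0031,"tz": -0.0048,"yaw": 0,"gripper": 1},
    {"tx": 0,"ty": 0.0033,"tz": -0.0048,"yaw": 0,"gripper": 1},
    {"tx": 0,"ty": 0.0034,"tz": -0.0046,"yaw": 0,"gripper": 1},
    {"tx": 0,"ty": 0.0036,"tz": -0.0046,"yaw": 0,"gripper": 1},
    {"tx": 0,"ty": 0.0037,"tz": -0.0044,"yaw": 0,"gripper": 1},
    {"tx": 0,"ty": 0.0038,"tz": -0.0044,"yaw": 0,"gripper": 1},
    {"tx": 0,"ty": 0.004,"tz": -0.0041,"yaw": 0,"gripper": 1},
    {"tx": 0,"ty": 0.0041,"tz": -0.0041,"yaw": 0,"gripper": 1},
    {"tx": 0,"ty": 0.0042,"tz": -0.0039,"yaw": 0,"gripper": 1},
    {"tx": 0,"ty": 0.0043,"tz": -0.0039,"yaw": 0,"gripper": 1},
    {"tx": 0,"ty": 0,"tz": 0,"yaw": 0,"gripper": 1},
    {"tx": 0,"ty": 0,"tz": 0,"yaw": 0,"gripper": 1}
  ]
}}

```text
t: 16.4
ee_pos: [642.5, -15.5, 183.1]
orientation: [0.684, 0.73, -0.002, -0.002]
wrist_force: [-17.9, -1.5, 4.4]
finger_gap: 9.3
grasp_force: 88.6
```

```bash
python3 shot.py 9 0 0 345 160 120; python3 -c "
from h import *
import cv2
go(584.3+59.8,-19.5+4,84.3+96.5,.0665)
t=cv2.imread('pics/top_9.png');s=cv2.imread('pics/scene_9.png')
e=lambda i,x,y,w,h,f:cv2.resize(cv2.convertScaleAbs(i[y:y+h,x:x+w],alpha=1.8),(int(w*f),int(h*f)),interpolation=cv2.INTER_CUBIC)
cv2.imwrite('pics/fin.png',np.hstack([e(t,250,155,100,150,4),e(s,355,160,100,150,4)]))
R=(595.2,-18.6,.0665)
for a in(.52,.57,.62,.67,.72):
  c,q=np.cos(a),np.sin(a)
  pt=lambda l,y,n:(170-l*c+n*q,y,96+l*q+n*c)
  L=[pt(215,115,6),pt(215,115,-6),pt(0,115,6),pt(240,131,0),pt(215,-115,6)]
  print(a,((proj('top',place(R,L))-[250,155])*4).round().tolist(),((proj('scene',place(R,L))-[355,160])*4+[400,0]).round().tolist())
"
```

```text
top [[1072.  686.]]
scene [[ 31. 263.]]
t 16.5 pos [642.4 -15.5 183.1] head 0.0651 tilt [-0.006  -0.0001] F [-16.9  -1.1   5. ] gap 8.8 grip 88.6
shift [-0.1  1.7  2.3] yaw -0.0014
0.52 [[100.0, 308.0], [102.0, 321.0], [93.0, 66.0], [74.0, 348.0], [491.0, 277.0]] [[461.0, 156.0], [453.0, 164.0], [663.0, 426.0], [451.0, 119.0], [186.0, 324.0]]
0.57 [[98.0, 294.0], [100.0, 309.0], [93.0, 66.0], [72.0, 334.0], [492.0, 264.0]] [[468.0, 149.0], [460.0, 157.0], [663.0, 426.0], [459.0, 111.0], [192.0, 318.0]]
0.62 [[96.0, 280.0], [98.0, 296.0], [93.0, 65.0], [70.0, 319.0], [492.0, 250.0]] [[476.0, 143.0], [467.0, 150.0], [664.0, 427.0], [467.0, 103.0], [198.0, 312.0]]
0.67 [[94.0, 266.0], [96.0, 282.0], [93.0, 65.0], [67.0, 303.0], [492.0, 235.0]] [[484.0, 137.0], [475.0, 144.0], [664.0, 427.0], [476.0, 96.0], [205.0, 308.0]]
0.72 [[92.0, 250.0], [95.0, 267.0], [93.0, 65.0], [65.0, 286.0], [493.0, 219.0]] [[493.0, 133.0], [483.0, 138.0], [664.0, 428.0], [486.0, 90.0], [213.0, 304.0]]
```

View pics/fin.png

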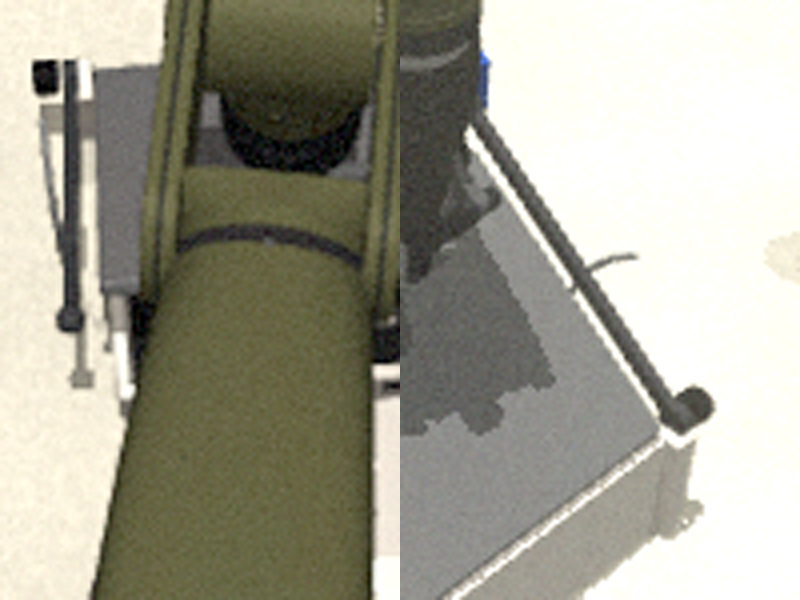

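The top view shows the ball at (69,318), so the arm is unmoved. The cover's free corner is near (103,290), and in the scene view the cover edge runs parallel to the arm. I'll measure the cover angle from pixel profiles.

```bash
python3 -c "
from h import *
import cv2
i=cv2.imread('pics/top_9.png').mean(2)
for r in range(212,234): print(r,i[r,272:288].astype(int))
j=cv2.imread('pics/scene_9.png').mean(2)
print('scene rows: bright gap between cover side edge and arm')
for r in (196,200,205,210,215,220,225,230,240,250): print(r,j[r,372:424].astype(int))
R=(595.2,-18.6,.0665)
for a in(.57,.62,.67):
  c,q=np.cos(a),np.sin(a)
  L=[(170-l*c+n*q,y,96+l*q+n*c) for l,y,n in((215,115,6),(215,115,-6),(215,105,6),(215,105,-6),(210,115,6),(100,115,6),(100,127,5),(0,115,6))]
  print(a,proj('top',place(R,L[:4])).round(1).tolist(),proj('scene',place(R,L[4:])).round(1).tolist())
"
```

```text
212 [134 118  84  55  63  62  62  61  63  57  66  62  57  49  52  46]
213 [136 125  91  55  65  61  67  60  60  60  64  60  60  48  51  51]
214 [133 124  91  59  60  58  62  64  63  60  64  62  56  42  47  50]
215 [135 125  94  55  61  62  62  61  63  63  59  61  58  44  45  50]
216 [135 127  96  55  61  61  60  62  61  64  63  67  56  44  47  47]
217 [134 127  97  53  62  64  64  62  62  62  61  64  56  48  40  47]
218 [132 126  92  56  59  64  66  62  62  62  63  64  60  46  44  42]
219 [133 125  92  56  61  61  58  63  62  63  59  61  58  38  38  43]
220 [134 123  94  58  62  60  62  61  60  65  64  62  52  41  43  42]
221 [137 126  94  55  58  62  61  62  63  62  63  62  57  38  38  38]
222 [133 124  95  58  63  64  62  63  62  57  63  63  58  38  39  36]
223 [128 121  91  56  63  61  61  62  61  59  62  61  54  27  37  37]
224 [129 126 105  58  56  61  58  62  66  64  67  74  60  32  36  34]
225 [132 131 117  60  71  74  70  66  68  66  63  69  60  25  27  35]
226 [129 132 117  54  65  64  60  58  58  58  56  59  51  23  28  28]
227 [127 131 111  40  49  49  51  51  46  52  54  
[... 2359 characters left out ...]
7  71  43  42
  57  58  68 146 149 147 149 150 152 149 151 149 150 154 153 151]
250 [ 50  55  55  53  56  52  55  54  57  56  57  54  55  57  60  57  57  52
  55  58  76  79  79  76  78  77  80  80  80  79  82  79  81  81  78  77
  82 110 149 100  50  44  50  54  61 104 147 154 153 152 151 149]
0.57 [[274.5, 228.6], [275.0, 232.3], [278.8, 228.3], [279.2, 231.9]] [[373.1, 198.8], [398.0, 234.1], [401.0, 232.1], [420.9, 266.6]]
0.62 [[274.0, 225.1], [274.5, 229.0], [278.3, 224.7], [278.8, 228.6]] [[375.0, 197.4], [399.0, 233.6], [402.0, 231.5], [420.9, 266.7]]
0.67 [[273.6, 221.4], [274.1, 225.5], [277.9, 221.0], [278.4, 225.2]] [[377.0, 196.0], [400.1, 233.1], [403.1, 231.1], [421.0, 266.8]]
```

```bash
python3 -c "
from h import *
R=(595.2,-18.6,.0665)
rows=np.array([200,205,215,220,230,240,250.])
def edge(a,y,n):
  l=np.linspace(0,225,80);c,q=np.cos(a),np.sin(a)
  p=proj('scene',place(R,np.c_[170-l*c+n*q,l*0+y,96+l*q+n*c]));return np.interp(rows,p[::-1,1],p[::-1,0])
print('obs cover',[374.8,378.7,384.8,388.8,395.7,401.8,408.8],'arm L',[377.9,381.5,387.9,391.5,397.7,404.6,411.2],'arm R',[384,387,394,397,404,410.5,417])
for a in(.58,.6,.62,.64,.66): print(a,edge(a,115,6).round(1),edge(a,127,-5).round(1),edge(a,127,5).round(1),edge(a,135,5).round(1))
"
```

```text
obs cover [374.8, 378.7, 384.8, 388.8, 395.7, 401.8, 408.8] arm L [377.9, 381.5, 387.9, 391.5, 397.7, 404.6, 411.2] arm R [384, 387, 394, 397, 404, 410.5, 417]
0.58 [374.5 378.  384.9 388.4 395.4 402.4 409.3] [376.1 379.6 386.6 390.1 397.  404.  411. ] [378.9 382.4 389.4 392.9 399.8 406.8 413.8] [382.  385.5 392.5 396.  402.9 409.9 416.9]
0.6 [375.6 379.  385.8 389.2 396.  402.8 409.6] [377.2 380.6 387.4 390.8 397.6 404.4 411.2] [380.  383.4 390.2 393.6 400.4 407.2 414. ] [383.1 386.5 393.3 396.7 403.5 410.3 417.1]
0.62 [376.7 380.1 386.7 390.  396.6 403.3 409.9] [378.3 381.7 388.3 391.6 398.2 404.9 411.5] [381.1 384.4 391.1 394.4 401.  407.6 414.3] [384.2 387.5 394.1 397.5 404.1 410.7 417.3]
0.64 [377.9 381.1 387.6 390.8 397.3 403.7 410.2] [379.4 382.7 389.1 392.4 398.8 405.3 411.8] [382.2 385.4 391.9 395.1 401.6 408.1 414.5] [385.2 388.5 394.9 398.2 404.6 411.1 417.6]
0.66 [379.  382.1 388.4 391.6 397.9 404.2 410.5] [380.5 383.7 390.  393.1 399.4 405.7 412. ] [383.3 386.4 392.7 395.9 402.2 408.5 414.8] [386.3 389.5 395.8 398.9 405.2 411.5 417.8]
```

{"name": "apply_moves", "arguments": {
  "deltas": [
    {"tx": 0,"ty": 0.0005,"tz": -0.0018,"yaw": 0,"gripper": 1},
    {"tx": 0,"ty": 0,"tz": 0,"yaw": 0,"gripper": 1},
    {"tx": 0,"ty": 0,"tz": 0,"yaw": 0,"gripper": 1},
    {"tx": 0,"ty": 0,"tz": 0,"yaw": 0,"gripper": 1},
    {"tx": 0,"ty": 0,"tz": 0,"yaw": 0,"gripper": 1}
  ]
}}

```text
t: 17.0
ee_pos: [643.2, -15.4, 183.8]
orientation: [0.684, 0.73, -0.002, -0.002]
wrist_force: [-13.8, -1.8, 0.7]
finger_gap: 8.6
grasp_force: 88.3
```

```bash
python3 -c "
from h import *
go(642.4,-15.5,183.1,.0665)
j=arm.read_camera('scene').mean(2);t=arm.read_camera('top').mean(2)
for r in(200,205,215,220,230,240,250):
    x=j[r,370:425]; b=np.where(x>125)[0]+370;k=b[0]-1
    f=lambda k,th:k+(th-j[r,k])/(j[r,k+1]-j[r,k])
    m=[q for q in range(b[0],b[0]+8) if j[r,q]<75][0]
    kk=[q for q in range(b[0]-3,b[0]+1) if j[r,q]<=114<j[r,q+1]][0]
    mm=[q for q in range(b[0]-1,b[0]+8) if j[r,q]>95>=j[r,q+1]][0]
    print(r,f(kk,114).round(2),(mm+(j[r,mm]-95)/(j[r,mm]-j[r,mm+1])).round(2))
print(t[220:232,276:282].mean(1).round())"
```

```text
t 17.0 pos [643.2 -15.4 183.8] head 0.0651 tilt [-0.0057  0.0001] F [-13.8  -1.8   0.7] gap 8.6 grip 88.3
shift [-0.  -0.8  0.7] yaw -0.0014
200 375.49 378.03
205 379.16 381.5
215 385.51 388.07
220 389.2 391.37
230 395.47 397.67
240 402.32 404.69
250 409.11 411.17
[62. 62. 62. 63. 69. 66. 56. 49. 56. 69. 71. 72.]
```

```bash
python3 -c "
from rig import arm
print(arm.sign_off())"
```

```text
the job is handed in; nothing more can be done
None
```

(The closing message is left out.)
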